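# Show the praline tray and send it home

## Task

Show the visitors the pralines in the brown tray unit: pull its tray out by the handle until it locks, and let go so that it stands open on its lock for a moment. Then press the green release button on top of the brown unit so that the tray glides fully home by itself. Leave the ivory unit's tray shut.

Things in the scene. Friction and masses are not known exactly. Their poses are not given: they have to be found in the camera images.
- brown_handle (a point): Middle of the steel handle bar (12 mm thick, 90 mm long, level, 86 mm above the counter) of the brown unit's tray; moves with the tray. The bar's axis is 45 mm in front of the brown front panel and of the roof's front edge; 39 mm are free behind it; its ends bend back to the panel. Axes: x straight into the unit (pull the tray along -x), y along the bar, z up.
- brown_tray (a joint): How far the brown unit's tray is out, in m: 0 is fully home. It locks by itself at 130 mm; a hard stop follows at 137 mm. A spring draws it home (3 N at home, 6 N out; damping 28 N per m/s): let go before the lock it glides back, and when the release is pressed it glides home in about 1.5 s.
- brown_release_top (a point): Centre of the top of the brown unit's round green release button: 32 mm across, 110 mm above the counter, 10 mm proud of the flat brown roof, 67 mm along x from the handle bar when the tray is home. Pressed straight down. Axes as the handle's. The unit is fixed: 300 mm deep, 180 wide, 100 high, brown roof and front, steel sides.
- brown_release (a joint): How far that button is down, in m: 0 is up, 0.008 the bottom. It springs back (1.5 N at the top, 4 N at the bottom); the lock lets go at about 5 mm. It dips by itself for an instant as the tray passes the lock.
- ivory_tray (a joint): Opening in m (0 is fully home) of the tray of the second unit, which is alike but has an ivory roof and front panel (its button is green too) and stands left or right of the brown one. Not to be used.

How it is judged (in metres and radians):
On the way, in this order (a step that is already met when the one before it is completed fails the run):
1. the brown tray stands out on its lock with the fingers off it (value of joint brown_tray above 0.12 m and contact force between the fingers and brown_tray below 0.5 N), for 0.4 s.
2. the brown unit's release is pressed while the tray is out (value of joint brown_release above 0.0035 m and value of joint brown_tray above 0.1 m).
At the end, for the whole second after the job is handed in: The brown tray is home to within 8 mm and at rest, its release button is up again (within 2 mm), and the ivory tray is home to within 8 mm (value of joint each of brown_tray, ivory_tray below 0.008 m and velocity of joint brown_tray between -0.01 and 0.01 m/s and value of joint brown_release below 0.002 m); the robot touches nothing.
It fails at once if the ivory unit's tray is pulled out by more than 20 mm (value of joint ivory_tray above 0.02 m).
It also fails if it takes over 43 s, if anything falls off the work surface, if the arm or the gripper's body presses on something with over 40 N, if the wrist force passes 120 N, or if a joint passes its speed limit or range.

## Robot

A 6-joint arm with a two-finger parallel gripper is mounted at the origin on the work surface. World frame = base frame: x ahead of the robot, y to its left, z up, the work surface at z = 0. Lengths are in mm, angles in rad, forces in N, time in s.
With the tool pointing down it reaches from about 300 to 775 mm from the base axis. Payload 14.6 kg.
Tool frame: the origin (TCP) lies midway between the tips of the shut fingers; the grasp point (between the pads) lies 19 mm behind it (manip.hold_point_z is the distance from the TCP to the grasp point, in mm); z points along the fingers, y is the direction in which the jaws open and shut (so a half turn about z gives the same grasp; the last joint's range is limited). The gripper opens to 94 mm and grips with 3 to 60 N. Pads are 16 mm wide; open, the fingers measure 119 mm over their backs; the gripper's body (75 mm by 177 mm) begins 78 mm behind the grasp point.
Start: joints at [-1.271, 0.3, 1.521, -0, 1.321, -0.067], TCP at [197.239, -513.406, 205.446] pointing down, gripper open.
Joint ranges: [-3.03, 3.03], [-0.79, 2.21], [0.23, 2.52], [-1.04, 4.18], [0, 3.07], [-2.55, 2.55]. Speed limits (rad/s): [2.22, 2.22, 2.57, 3.14, 3.14, 3.14].

## Interface

Orientations are given as [roll, pitch, yaw] about the fixed x, y, z axes, in that order (R = Rz(yaw) Ry(pitch) Rx(roll)).
In Python, from cell import manip gives the robot as it stands.
- The arm moves only by the shell command python3 -m crank 'ROWS' [OPENING] [FORCE]. ROWS is JSON, a list of rows, each an object with "offset": the shift along the world's x, y, z in m, a list of three; "spin": the turn about the world's z in degrees. In form: [{"offset": [dx, dy, dz], "spin": spin}, ...]. A call has exactly 8 rows; each row is the pose to reach, as a shift and turn from the pose measured when the call began; what a row does not reach only later rows make up. A row lasts 1/12 s, in which the tool goes at most 41.7 mm and 7.16 degrees, less where a joint would pass 70% of its speed; a pose out of reach is approached as far as the arm can. A call with a gripper value outside its range is refused whole. OPENING is the opening, from 0 (shut) to 1 (fully open), set as the call begins (- or left out, the last holds). The fingers move at their own pace and stop on an object; FORCE is the grip in N (left out, the last holds). Time passes only in rows, so rows that repeat a pose let the fingers close, or fill a call up. It gives the time, the measured TCP pose, the force and the opening at its end, in the units of the state.
- manip.read_state(): the state, without advancing time (a new reading comes with each control period).
- manip.camera(name): name is "side" or "top" or "wrist"; returns a dict with "pixels" (480x640x3 uint8, red, green, blue), "fx", "fy", "cx", "cy" (pixels), "k1" (the pictures are not rectified: a ray, as slopes to the right and down, at radius r is drawn at 1 + k1 r^2 times it, then the intrinsics apply), "extrinsics" (4x4, takes a point from world to camera coordinates); the wrist camera has in their place "hand_eye" (4x4, takes a point from camera to tool coordinates, whose origin is the TCP and whose axes are the flange's). Camera axes: x right, y down, z forward; pixel columns grow to the right and rows downward; lengths in mm; the calibration is good to about 2 mm. A picture is of the moment at which its call begins: read the wrist's pose just before it. There is no depth.
- manip.sign_off(): hands the job in, once; it reports no verdict.
Trained networks look in a picture, given as the dict that the camera call returned (one of the last four; its "shot" number tells which), for a name from the list of things; names that differ only in an ending like _2 or _b are one class to them, and where a whole thing is asked for, a point or a joint stands for the part that bears it (a point fixed in the world has none). Each returns a list of dicts, best first, with "conf" (0 to 1); they miss things now and then, are a little off and sometimes report something else, mostly with a low value. They report only what shows in the picture. A call takes as long as a camera call.
- manip.search_frame(picture, name): "location" ([x, y, z] in mm, in world coordinates, good to about 4 mm: the middle of the surface that is visible of it).
- manip.masks_of(picture, name): "mask" (480x640 bool, what is visible of it).
The state is a dict: "clock": time; "joints": joint angles; "qd": joint speeds; "effort": joint torques, N m; "eef_pos": TCP position; "eef_rot": TCP orientation; "wrist_force": force on the tool from outside, world axes, zero at the start; "moment": the same for the moment, N m; "finger_gap": finger opening in mm.
Only numpy, scipy, OpenCV 4.12 (cv2) and the standard library are available. Lean on these libraries where they do the work, as an engineer would, in place of code of your own. Each camera call takes 0.05 s, during which the arm holds its last target. There are 200 camera calls.

## Working session

There is one attempt and no reset: what is moved stays moved. The work goes in short steps, Python scripts to look and compute and a shell command to move; the robot and the scene stay as the last step left them, time stands still between calls to the robot, and variables do not carry over. Pictures are saved under pics/ and viewed, about 8 in all and at most 12, crops included, and the job is handed in when it is done.

```bash
ls; mkdir -p pics; cat > h.py <<'E'
import numpy as np, cv2
from cell import manip
def save(p,n): cv2.imwrite(n,cv2.cvtColor(p["pixels"],cv2.COLOR_RGB2BGR))
def ray(p,uv,T):  # T: cam->world
    K=np.array([[p["fx"],0,p["cx"]],[0,p["fy"],p["cy"]],[0,0,1.]])
    d=(np.array(uv,float)-[p["cx"],p["cy"]])/[p["fx"],p["fy"]]
    s=d.copy()
    for _ in range(20): s=d/(1+p["k1"]*(s@s))
    v=T[:3,:3]@np.array([s[0],s[1],1]); return T[:3,3],v
def atz(p,uv,z,T=None):
    if T is None: T=np.linalg.inv(np.array(p["extrinsics"]))
    o,v=ray(p,uv,T); return o+v*(z-o[2])/v[2]
E
python3 - <<'E'
from h import *
for c in("top","side"):
    p=manip.camera(c); save(p,f"pics/{c}1.png")
    for n in("brown_handle","brown_release_top","brown_tray","brown_release","ivory_tray"):
        try: print(c,n,[(np.round(d["location"]).tolist(),round(d["conf"],2)) for d in manip.search_frame(p,n)])
        except Exception as e: print(c,n,e)
print(manip.read_state())
E
```

```text
pics
top brown_handle [([592.0, -159.0, 92.0], 0.73)]
top brown_release_top [([651.0, -163.0, 108.0], 0.63)]
top brown_tray [([590.0, -158.0, 93.0], 0.86)]
top brown_release [([653.0, -170.0, 112.0], 0.76)]
top ivory_tray [([583.0, 206.0, 86.0], 0.72)]
side brown_handle [([592.0, -152.0, 92.0], 0.9)]
side brown_release_top [([658.0, -165.0, 111.0], 0.7)]
side brown_tray [([591.0, -156.0, 94.0], 0.87)]
side brown_release [([657.0, -165.0, 112.0], 0.54)]
side ivory_tray [([578.0, 212.0, 92.0], 0.82), ([660.0, -164.0, 108.0], 0.4), ([589.0, -152.0, 93.0], 0.28)]
{'clock': 0.6, 'joints': array([-1.27058738e+00,  2.99903340e-01,  1.52102193e+00,  8.03841682e-06,
        1.32070865e+00, -6.66181147e-02]), 'qd': array([ 1.32894721e-03,  1.09028050e-03, -3.28907977e-04, -1.94731327e-05,
        1.13056812e-03, -8.69996384e-04]), 'effort': array([-2.13943249e-04, -5.31479752e+01, -3.52827466e+01,  7.08212703e-02,
        2.13047198e-02, -2.16905244e-05]), 'eef_pos': array([ 197.24410461, -513.39204203,  205.43446325]), 'eef_rot': array([-3.14155200e+00, -1.05179988e-05,  3.66825071e-01]), 'wrist_force': array([ 0.60544137, -0.24897833, -0.87476593]), 'moment': array([-0.00913884, -0.04539186, -0.00314302]), 'finger_gap': 93.85331785000064}
```

View pics/top1.png

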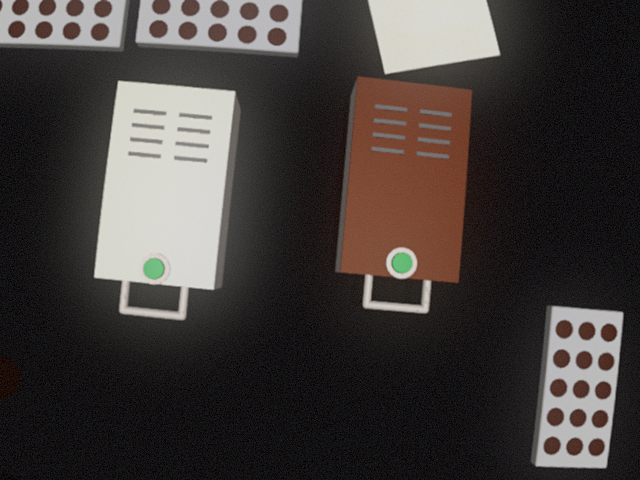

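View pics/side1.png

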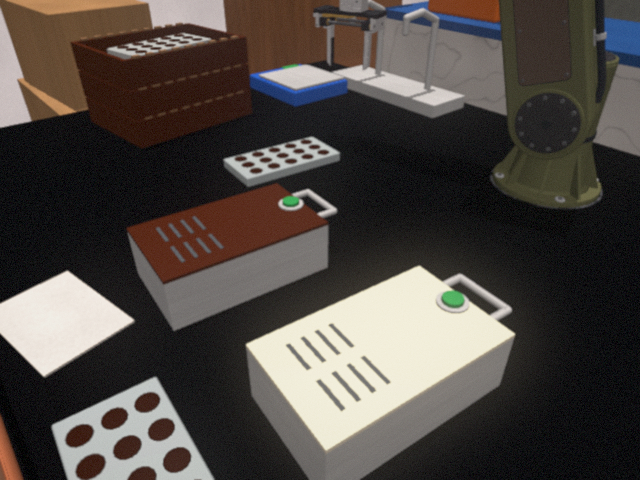

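Top view: brown unit on the right, roof corners about (357,77), (471,90), (459,282) and (336,272), button at (402,262), handle bar from (366,307) to (427,310). The side view shows the same layout, with both trays shut.

```bash
python3 - <<'E'
from h import *
p=manip.camera("top")
f=lambda uv,z: atz(p,uv,z)
a,b=f((366,306.5),90),f((427,310.5),90); print("bar",a,b,np.linalg.norm(a-b))
c=[f(q,100) for q in((357,77),(471,90),(459,282),(336,272))]
for q in c: print(q)
print("sizes",[np.linalg.norm(c[i]-c[(i+1)%4]) for i in range(4)])
print("btn",f((402,262.5),110))
m=manip.masks_of(p,"brown_handle")[0]["mask"]; v,u=np.nonzero(m); print(u.min(),u.max(),v.min(),v.max())
for s,e in((c[3],c[0]),(c[2],c[1])): print("side ang",np.degrees(np.arctan2(*(e-s)[[1,0]])))
print("front ang",np.degrees(np.arctan2(*(c[3]-c[2])[[1,0]]))-90,"bar ang",np.degrees(np.arctan2(*(a-b)[[1,0]]))-90)
E
```

```text
bar [ 586.18277039 -114.95645636   90.        ] [ 579.34790105 -208.53206422   90.        ] 93.82488915833954
[ 935.731672   -102.17239092  100.        ]
[ 919.96742742 -280.67279795  100.        ]
[ 622.66079755 -255.76068533  100.        ]
[638.36277123 -68.84678822 100.        ]
sizes [np.float64(179.19516376464287), np.float64(298.3485302809142), np.float64(187.5722711631663), np.float64(299.2304445332081)]
btn [ 652.26735758 -166.21741446  110.        ]
363 430 274 312
side ang -6.394355447309528
side ang -4.789776534121862
front ang -4.801940541965038 bar ang -4.17753070229503
```

```bash
python3 -m crank '[{"offset":[0.025,0.023,0],"spin":6},{"offset":[0.053,0.048,0],"spin":13},{"offset":[0.081,0.074,0],"spin":20},{"offset":[0.109,0.099,0],"spin":27},{"offset":[0.137,0.125,0],"spin":34},{"offset":[0.165,0.150,0],"spin":41},{"offset":[0.193,0.176,0],"spin":48},{"offset":[0.200,0.182,0],"spin":52}]' 0.45 20
```

```text
clock: 1.37
eef_pos: [400.1, -328.2, 205.6]
eef_rot: [3.141, -0.001, 1.284]
wrist_force: [0.6, 0.6, -0.5]
finger_gap: 44.4
```

```bash
python3 -c "
from h import *
s=manip.read_state();print(s['clock'],s['eef_pos'],np.degrees(s['eef_rot']),s['finger_gap'],[585,-160,0]-s['eef_pos'])"
```

```text
1.3667 [ 400.06131301 -328.22420075  205.62513157] [ 1.79963310e+02 -2.87405119e-02  7.35850359e+01] 44.43885711351535 [ 184.93868699  168.22420075 -205.62513157]
```

```bash
python3 -m crank '[{"offset":[0.025,0.023,0],"spin":3},{"offset":[0.052,0.047,-0.005],"spin":6},{"offset":[0.08,0.073,-0.01],"spin":9},{"offset":[0.107,0.097,-0.02],"spin":11.5},{"offset":[0.134,0.122,-0.025],"spin":11.5},{"offset":[0.16,0.146,-0.03],"spin":11.5},{"offset":[0.185,0.168,-0.035],"spin":11.5},{"offset":[0.185,0.168,-0.035],"spin":11.5}]' 0.42 20; python3 - <<'E'
from h import *
from scipy.spatial.transform import Rotation as Ro
s=manip.read_state(); p=manip.camera("wrist"); save(p,"pics/w1.png")
T=np.eye(4);T[:3,:3]=Ro.from_euler("xyz",s["eef_rot"]).as_matrix();T[:3,3]=s["eef_pos"]
T=T@np.array(p["hand_eye"]); print(T[:3,3],p["fx"]); np.save("T.npy",T)
for n in("brown_handle","brown_release_top"): print(n,[(np.round(d["location"]).tolist(),round(d["conf"],2)) for d in manip.search_frame(p,n)])
E
```

```text
clock: 2.03
eef_pos: [587.6, -156.2, 169.1]
eef_rot: [-3.141, -0.002, 1.489]
wrist_force: [-0.1, 0.4, -0.3]
finger_gap: 39.8
[593.7647163  -86.79162255 349.37669358] 335.8868733061315
brown_handle [([600.0, -144.0, 88.0], 0.91), ([650.0, -166.0, 114.0], 0.61)]
brown_release_top [([652.0, -166.0, 109.0], 0.8)]
```

View pics/w1.png

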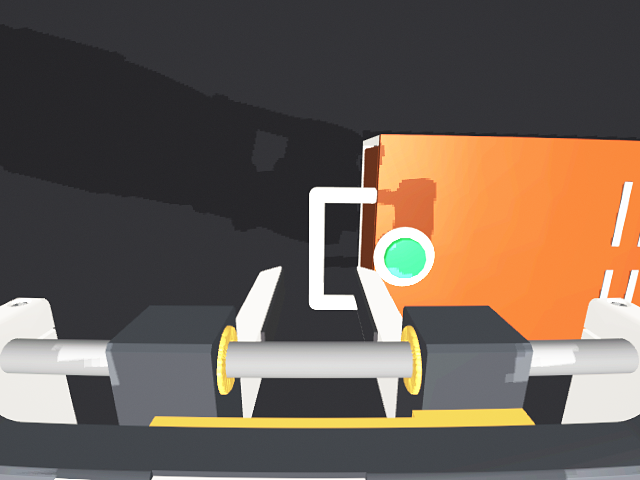

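Wrist view: the bar runs between the fingers at u≈317, v 188–308, with the button at (405,258). It is upright in the picture, so the yaw is right.

```bash
python3 - <<'E'
from h import *
p=manip.camera("wrist");T=np.load("T.npy")
a,b=atz(p,(317,190),90,T),atz(p,(317,307),90,T);print(a,b,(a+b)/2,np.linalg.norm(a-b)); print(atz(p,(405,258),110,T))
s=manip.read_state();print(s['eef_pos'],s['eef_rot'])
E
```

```text
[ 590.3864577  -111.27106245   90.        ] [ 582.30481686 -208.33169677   90.        ] [ 586.34563728 -159.80137961   90.        ] 97.39650739601525
[ 651.88798835 -164.92032263  110.        ]
[ 584.57922673 -160.87014636  170.75136336] [ 3.14100788e+00 -3.50924572e-04  1.48446484e+00]
```

```bash
python3 -m crank '[{"offset":[0.001,0.001,-0.015],"spin":0},{"offset":[0.001,0.001,-0.035],"spin":0},{"offset":[0.001,0.001,-0.055],"spin":0},{"offset":[0.001,0.001,-0.075],"spin":0},{"offset":[0.001,0.001,-0.09],"spin":0},{"offset":[0.001,0.001,-0.103],"spin":0},{"offset":[0.001,0.001,-0.103],"spin":0},{"offset":[0.001,0.001,-0.103],"spin":0}]' 0.42 20; python3 -m crank '[{"offset":[0,0,0],"spin":0},{"offset":[0,0,0],"spin":0},{"offset":[0,0,0],"spin":0},{"offset":[0,0,0],"spin":0},{"offset":[0,0,0],"spin":0},{"offset":[0,0,0],"spin":0},{"offset":[0,0,0],"spin":0},{"offset":[0,0,0],"spin":0}]' 0 30
```

```text
clock: 2.9
eef_pos: [585.3, -160.5, 68.1]
eef_rot: [3.141, -0.0, 1.484]
wrist_force: [0.5, 0.4, 0.2]
finger_gap: 39.3
clock: 3.57
eef_pos: [585.3, -160.5, 68.5]
eef_rot: [3.141, -0.0, 1.484]
wrist_force: [-3.1, 0.3, 5.9]
finger_gap: 11.0
```

```bash
python3 -m crank '[{"offset":[-0.010,0.001,0],"spin":0},{"offset":[-0.025,0.002,0],"spin":0},{"offset":[-0.040,0.0035,0],"spin":0},{"offset":[-0.055,0.005,0],"spin":0},{"offset":[-0.070,0.006,0],"spin":0},{"offset":[-0.085,0.0075,0],"spin":0},{"offset":[-0.100,0.0087,0],"spin":0},{"offset":[-0.110,0.0096,0],"spin":0}]' 0 30; python3 - <<'E'
from h import *
s=manip.read_state();print(s['eef_pos'],s['eef_pos']-[585.3,-160.5,68],s['wrist_force'],s['finger_gap'])
p=manip.camera("top")
print([np.round(d["location"]).tolist() for d in manip.search_frame(p,"brown_handle")])
E
```

```text
clock: 4.23
eef_pos: [475.5, -150.4, 68.6]
eef_rot: [3.138, -0.001, 1.484]
wrist_force: [12.6, 4.1, -7.5]
finger_gap: 11.0
[ 475.45165588 -150.41888169   68.57573439] [-109.84834412   10.08111831    0.57573439] [12.55731459  4.07105185 -7.47838885] 10.975914144788373
[[574.0, -143.0, 43.0]]
```

```bash
python3 -m crank '[{"offset":[-0.006,0.0005,0],"spin":0},{"offset":[-0.012,0.001,0],"spin":0},{"offset":[-0.017,0.0015,0],"spin":0},{"offset":[-0.021,0.002,0],"spin":0},{"offset":[-0.0235,0.002,0],"spin":0},{"offset":[-0.0235,0.002,0],"spin":0},{"offset":[-0.0235,0.002,0],"spin":0},{"offset":[-0.0235,0.002,0],"spin":0}]' 0 30
```

```text
clock: 5.0
eef_pos: [452.1, -148.2, 68.6]
eef_rot: [3.138, -0.001, 1.483]
wrist_force: [6.1, 2.4, -4.2]
finger_gap: 11.1
```

```bash
python3 -m crank '[{"offset":[0,0,0],"spin":0},{"offset":[0,0,0],"spin":0},{"offset":[0,0,0],"spin":0},{"offset":[0,0,0],"spin":0},{"offset":[0,0,0],"spin":0},{"offset":[0,0,0],"spin":0},{"offset":[0,0,0],"spin":0},{"offset":[0,0,0],"spin":0}]' 0.42 30; python3 - <<'E'
from h import *
p=manip.camera("side"); save(p,"pics/s2.png")
print([np.round(d["location"]).tolist() for d in manip.search_frame(p,"brown_handle")])
E
```

```text
clock: 5.67
eef_pos: [452.1, -148.2, 68.5]
eef_rot: [3.138, -0.001, 1.483]
wrist_force: [-0.8, -0.3, 0.3]
finger_gap: 39.4
[[517.0, -123.0, 47.0]]
```

View pics/s2.png

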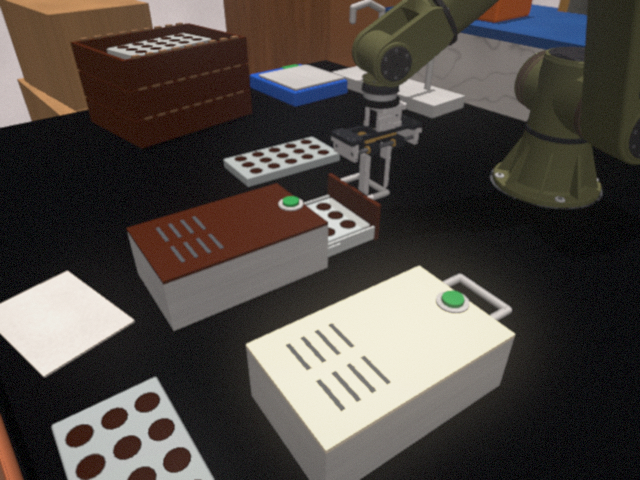

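The tray stands open with the pralines showing, the handle bar lies between the opened fingers at about (372,188), and the wrist force is near zero. I'll lift straight up now.

```bash
python3 -m crank '[{"offset":[0,0,0.01],"spin":0},{"offset":[0,0,0.03],"spin":0},{"offset":[0,0,0.05],"spin":0},{"offset":[0,0,0.07],"spin":0},{"offset":[0,0,0.085],"spin":0},{"offset":[0,0,0.095],"spin":0},{"offset":[0,0,0.095],"spin":0},{"offset":[0,0,0.095],"spin":0}]' 0.42 30; python3 -m crank '[{"offset":[0.025,-0.002,0],"spin":0},{"offset":[0.055,-0.005,0],"spin":0},{"offset":[0.085,-0.007,0],"spin":0},{"offset":[0.115,-0.010,0],"spin":0},{"offset":[0.145,-0.012,0],"spin":0},{"offset":[0.175,-0.015,0],"spin":0},{"offset":[0.2,-0.0175,0],"spin":0},{"offset":[0.2,-0.0175,0],"spin":0}]' 0 30
python3 - <<'E'
from h import *
s=manip.read_state();print(s['eef_pos'],s['wrist_force'],s['finger_gap'],[652,-165.5,110]-s['eef_pos'])
p=manip.camera("top");save(p,"pics/t3.png")
E
```

```text
clock: 6.43
eef_pos: [452.1, -148.2, 163.6]
eef_rot: [3.138, -0.001, 1.483]
wrist_force: [-0.9, 1.0, -0.5]
finger_gap: 39.6
clock: 7.1
eef_pos: [654.2, -165.5, 160.4]
eef_rot: [3.141, -0.002, 1.484]
wrist_force: [0.2, -0.1, 0.3]
finger_gap: 0.5
[ 654.17704633 -165.52547761  160.43315177] [ 0.19037558 -0.14432677  0.28059184] 0.5019226246393326 [-2.17704633e+00  2.54776135e-02 -5.04331518e+01]
```

View pics/t3.png

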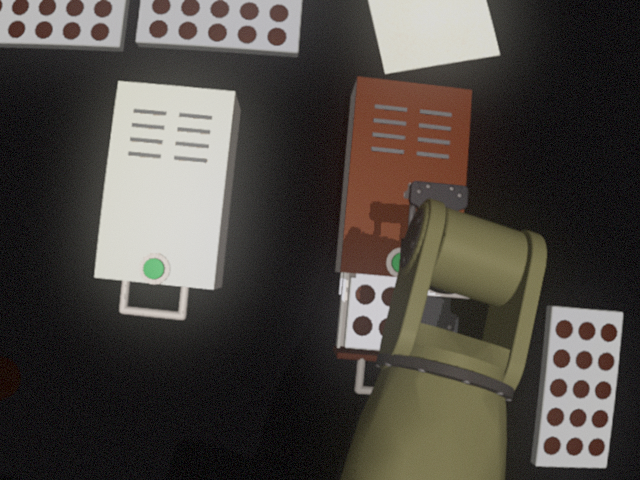

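The tray is still out on its lock (handle near (358,390)) and the shut fingers are over the button. I'll come down to just above it.

```bash
python3 -m crank '[{"offset":[-0.002,0,-0.01],"spin":0},{"offset":[-0.002,0,-0.02],"spin":0},{"offset":[-0.002,0,-0.03],"spin":0},{"offset":[-0.002,0,-0.037],"spin":0},{"offset":[-0.002,0,-0.043],"spin":0},{"offset":[-0.002,0,-0.046],"spin":0},{"offset":[-0.002,0,-0.046],"spin":0},{"offset":[-0.002,0,-0.046],"spin":0}]' 0 30; python3 -c "
from h import *
print(manip.read_state()['eef_pos'])"
```

```text
clock: 7.82
eef_pos: [650.7, -165.5, 114.9]
eef_rot: [3.141, -0.002, 1.484]
wrist_force: [0.5, -0.4, 0.0]
finger_gap: 0.5
[ 650.66960274 -165.48436757  114.87957056]
```

```bash
python3 -m crank '[{"offset":[0.001,0,-0.003],"spin":0},{"offset":[0.001,0,-0.006],"spin":0},{"offset":[0.001,0,-0.009],"spin":0},{"offset":[0.001,0,-0.0115],"spin":0},{"offset":[0.001,0,-0.0115],"spin":0},{"offset":[0.001,0,-0.0115],"spin":0},{"offset":[0.001,0,-0.0115],"spin":0},{"offset":[0.001,0,-0.0115],"spin":0}]' 0 30; python3 - <<'E'
from h import *
print(manip.read_state()['wrist_force'])
p=manip.camera("top");save(p,"pics/t4.png")
E
```

```text
clock: 8.48
eef_pos: [651.8, -165.6, 103.7]
eef_rot: [3.14, -0.002, 1.484]
wrist_force: [2.2, -1.3, 3.0]
finger_gap: 0.4
[ 2.21444143 -1.34785628  2.99241391]
```

View pics/t4.png

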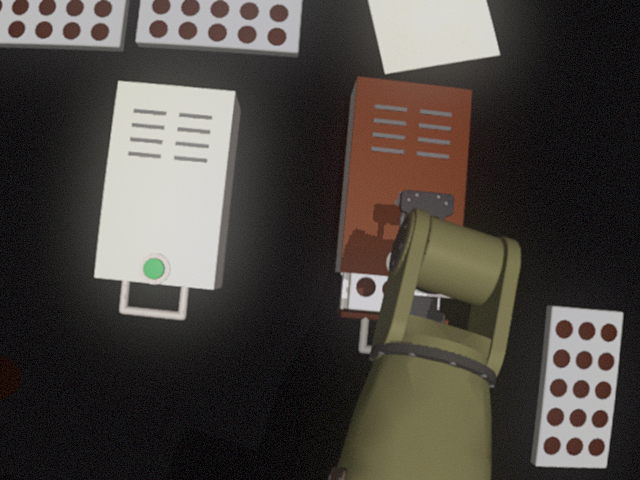

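The tray is gliding home: its handle is now near (365,350), up from 390. I'll release the button by rising straight up.

```bash
python3 -m crank '[{"offset":[0,0,0.01],"spin":0},{"offset":[0,0,0.03],"spin":0},{"offset":[0,0,0.05],"spin":0},{"offset":[0,0,0.07],"spin":0},{"offset":[0,0,0.09],"spin":0},{"offset":[0,0,0.1],"spin":0},{"offset":[0,0,0.1],"spin":0},{"offset":[0,0,0.1],"spin":0}]' 0 30; python3 -m crank '[{"offset":[0,-0.03,0],"spin":0},{"offset":[0,-0.06,0],"spin":0},{"offset":[0,-0.09,0],"spin":0},{"offset":[0,-0.12,0],"spin":0},{"offset":[0,-0.15,0],"spin":0},{"offset":[0,-0.15,0],"spin":0},{"offset":[0,-0.15,0],"spin":0},{"offset":[0,-0.15,0],"spin":0}]' 0 30;  python3 -m crank '[{"offset":[0,0,0],"spin":0},{"offset":[0,0,0],"spin":0},{"offset":[0,0,0],"spin":0},{"offset":[0,0,0],"spin":0},{"offset":[0,0,0],"spin":0},{"offset":[0,0,0],"spin":0},{"offset":[0,0,0],"spin":0},{"offset":[0,0,0],"spin":0}]' 0 30; python3 - <<'E'
from h import *
p=manip.camera("top");a=p["pixels"]
q=manip.camera("side")
save(p,"pics/t5.png");save(q,"pics/s5.png")
i=np.hstack([p["pixels"][230:340,80:480],q["pixels"][170:280,120:520]]);cv2.imwrite("pics/c5.png",i[:,:,::-1])
for r in(p,q): print([(np.round(d["location"]).tolist(),d["conf"]) for d in manip.search_frame(r,"brown_handle")])
o=cv2.imread("pics/side1.png")[:,:,::-1].astype(int); d=np.abs(o-q["pixels"]).sum(2)
print("side diff around brown handle/button",d[180:225,270:345].mean(), "ref noise",d[300:340,0:100].mean())
E
```

```text
clock: 9.2
eef_pos: [651.6, -165.5, 203.2]
eef_rot: [3.141, -0.002, 1.484]
wrist_force: [0.3, -0.1, -1.2]
finger_gap: 0.7
clock: 9.87
eef_pos: [651.4, -314.8, 201.7]
eef_rot: [-3.14, -0.003, 1.484]
wrist_force: [0.2, 0.5, -0.7]
finger_gap: 0.4
clock: 10.53
eef_pos: [651.4, -314.8, 201.7]
eef_rot: [-3.14, -0.003, 1.484]
wrist_force: [0.2, -0.3, 0.5]
finger_gap: 0.6
[([590.0, -158.0, 93.0], 0.73)]
[([592.0, -152.0, 92.0], 0.56), ([654.0, -164.0, 114.0], 0.35)]
side diff around brown handle/button 17.866074074074074 ref noise 3.4
```

View pics/c5.png

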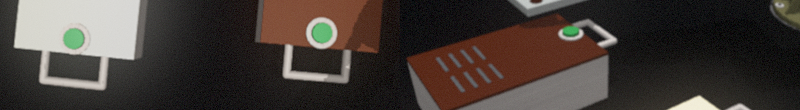

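The brown handle is back at its starting place (top view, about (366–428, 308)), the button looks up, and the ivory tray is shut.

```bash
python3 -c "
from h import *
print(manip.sign_off())"
```

```text
the job is handed in; nothing more can be done
None
```

I pulled the brown tray about 133 mm to its lock, opened the fingers and lifted clear. It stood open by itself for over a second. I then pressed the green button with the shut fingers, and the tray glided home. The arm rose and moved aside, and I handed the job in at about 10.6 s.

**Last checks:**
- **Brown tray:** the top and side networks put the handle within about 2 mm of its first position, so the tray is home.
- **Button:** it went down about 6 mm by the tool height, and looks fully up in the last pictures. I did not measure that it is up.
- **Ivory tray:** it was never touched and looks shut.
- **Robot:** the wrist force is near 0 N, so nothing is being touched.

**Disagreements:**
- **Changed picture:** the side view around the brown handle differs from the first picture more than the noise does (17.9 against 3.4). I took this to be the arm's changed shadow, without confirming it.
- **Handle while open:** with the tray out, the network's handle positions were well off, so I relied on the tool travel and the pictures there.

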